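Rack the rotary handpieces in their spring clips

ROBOT

A 6-joint arm with a two-finger parallel gripper is mounted at the origin on the work surface. World frame = base frame: x ahead of the robot, y to its left, z up, the work surface at z = 0. Lengths are in m, angles in rad, forces in N, time in s.
With the tool pointing down it reaches from about 0.3 to 0.875 m from the base axis. Payload 6.4 kg.
Tool frame: the origin (TCP) lies at the very end of the fingers, on their centre line; the grasp point (between the pads) lies 19 mm behind it; z points along the fingers, y is the line along which they close (so a half turn about z gives the same grasp; the last joint's range is limited). The gripper opens to 85 mm and grips with 20 to 120 N. Pads are 22 mm wide; open, the fingers measure 114 mm over their backs; the gripper's body (76 mm by 85 mm) begins 54 mm behind the grasp point. The pads swing forward as they close: fully open they stand 13 mm farther back than shut.
Start: joints at [0.96, 0.181, 1.607, -0, 1.354, -0.206], TCP at [0.226, 0.529, 0.231] pointing down, gripper open.
Joint ranges: [-2.99, 2.99], [-0.89, 2.07], [0.3, 2.58], [-1.14, 4.28], [0, 2.63], [-3.12, 3.12]. Speed limits (rad/s): [2.57, 2.57, 3.01, 3.14, 3.14, 3.14].

INTERFACE

Orientations are given as a unit quaternion [x, y, z, w].
In Python, from station import ctrl gives the robot as it stands.
- The arm moves only by the shell command python3 -m inch 'ROWS'. ROWS is JSON, one flat list of numbers, 7 for each row, row after row: the shift along the tool's x, y, z in mm, then the turn, a rotation vector about the tool's x, y, z in rad, then the finger opening in mm, from 0 to 85.4. A call has 1 to 10 rows; each row shifts and turns the commanded pose from where the row before left it, along the tool's axes as they then stand; what a row does not reach is not made up. A row lasts 1/10 s, in which the tool goes at most 50 mm and 8.59 degrees, less where a joint would pass 70% of its speed; a pose out of reach is approached as far as the arm can. A call with a gripper value outside its range is refused whole. The fingers move at their own pace and stop on an object; the grip force is fixed at half the most. Time passes only in rows, so rows that do not move let the fingers close. It gives the time, the measured TCP pose, the force, the opening and the grip force at its end, in the units of the state.
- ctrl.get_obs(): the state, without advancing time (a new reading comes with each control period).
- ctrl.grab_frame(name): name is "side" or "top"; returns the picture (420x560x3 uint8, red, green, blue); there is no depth.
- ctrl.camera_params(name): a dict with "intrinsics" (3x3 intrinsics, pixels), "R" (3x3) and "t" (3): a world point X has camera coordinates R X + t. Camera axes: x right, y down, z forward; pixel columns grow to the right and rows downward; lengths in m; the calibration is good to about 2 mm. A picture is of the moment at which its call begins. camera_params takes no time and is no camera call.
- ctrl.close_job(): hands the job in; it is judged then, once.
Trained networks look in the newest picture that a camera, given by its name, has taken for a name from the list of things; names that differ only in an ending like _2 or _b are one class to them, and where a whole thing is asked for, a point or a joint stands for the part that bears it (a point fixed in the world has none). Each returns a list of dicts, best first, with "conf" (0 to 1); they miss things now and then, are a little off and sometimes report something else, mostly with a low value. They report only what shows in the picture. A call takes as long as a camera call.
- ctrl.search_frame(camera, label): "uv" ([column, row] in pixels, amid what is visible of it).
- ctrl.regions_of(camera, label): "pixels" (420x560 bool, what is visible of it) and "uv" ([column, row] in pixels, amid what is visible of it).
- ctrl.place_of(camera, label): "uv" ([column, row] in pixels: a listed point, or the origin of a listed thing).
The state is a dict: "clock": time; "qpos": joint angles; "joint_velocities": joint speeds; "tau": joint torques, N m; "position": TCP position; "tool_rot": TCP orientation; "wrist_force": force on the tool from outside, world axes, zero at the start; "ft_torque": the same for the moment, N m; "finger_gap": finger opening in m; "grip_force": force on a finger pad.
Only numpy, scipy, OpenCV 4.12 (cv2) and the standard library are available. Lean on these libraries where they do the work, as an engineer would, in place of code of your own. Each camera call takes 0.05 s, during which the arm holds its last target. There are 200 camera calls.

TASK

Clear the three loose rotary handpieces off the jeweller's bench into the wooden clip rack: press each one, lying level and about centred lengthwise, down into the pair of spring clips made for its thickness until it snaps home on both saddles. Don't drop or throw them, and leave the file, the pliers and the steel block where they lie.

Things in the scene. Friction and masses are not known exactly. Their poses are not given: they have to be found in the camera images.
- slim_mid (a point): Centre (on the axis, mid-body, 8 mm over the bench) of the slim handpiece, a bare metal tool handle lying on its side, 0.11 kg. Body 16 mm thick, 128 mm long; its middle 44 mm is a darker eight-sided grip, 16 mm across upright flats, so it does not roll. x runs along it to the nose (a thin two-step nose 12 mm, then 7 mm, in diameter), which ends at +86 mm; the socket ends at -80 mm. Balanced near this point; grip it here.
- medium_mid (a point): Centre (on the axis, mid-body, 11 mm over the bench) of the medium handpiece, a bare metal tool handle lying on its side, 0.19 kg. Body 22 mm thick, 128 mm long; its middle 44 mm is a darker eight-sided grip, 22 mm across upright flats, so it does not roll. x runs along it to the nose (a nose with a 21 mm ring and a 11 mm tip), which ends at +91 mm; the socket ends at -80 mm. Balanced near this point; grip it here.
- stout_mid (a point): Centre (on the axis, mid-body, 15 mm over the bench) of the stout handpiece, a bare metal tool handle lying on its side, 0.3 kg. Body 30 mm thick, 128 mm long; its middle 44 mm is a darker eight-sided grip, 30 mm across upright flats, so it does not roll. x runs along it to the nose (a short thick nose 25 mm, then 17 mm, in diameter), which ends at +88 mm; the socket ends at -80 mm. Balanced near this point; grip it here.
- clip_slim_seat (a point): Seat of the clip pair for the slim (16 mm) handpiece: where its centre lies when home, 40 mm over the bench, midway between the two clips. x along the seated axis (level), z up. Lips 12 mm apart, 6 mm above the seat; flared tops 31 mm apart, 14 mm above it. Laid unpressed on the lips, the handpiece stops with its axis about 12 mm above the seat.
- clip_medium_seat (a point): Seat of the clip pair for the medium (22 mm) handpiece: where its centre lies when home, 40 mm over the bench, midway between the two clips. x along the seated axis (level), z up. Lips 16.5 mm apart, 8 mm above the seat; flared tops 37 mm apart, 16 mm above it. Laid unpressed on the lips, the handpiece stops with its axis about 16 mm above the seat.
- clip_stout_seat (a point): Seat of the clip pair for the stout (30 mm) handpiece: where its centre lies when home, 40 mm over the bench, midway between the two clips. x along the seated axis (level), z up. Lips 24 mm apart, 10 mm above the seat; flared tops 45 mm apart, 18 mm above it. Laid unpressed on the lips, the handpiece stops with its axis about 19 mm above the seat.
- rack: Dark board 150 x 262 x 12 mm, fixed; origin under its centre. Three clip pairs side by side along its y, 84 mm apart, in any order. A pair: two clips, each 12 mm long, 42 mm either way of the seat along x, free finger space between them. A clip: rubber V saddle under two upright sprung steel leaves; pressed with 5 to 10 N the handpiece spreads them and snaps home. Nose either way.
- file: Bystander: hand file, 190 mm long along x, lying among the handpieces; turned wooden handle 22 mm thick towards -x, flat dark blade 16 mm wide towards +x. Origin on the bench, about mid-length.
- pliers: Bystander: flat-nose pliers lying flat, 150 mm long along x (jaws towards +x), 52 mm wide, 12 mm high, black grips. Origin at mid-length on the bench.
- bench_block: Bystander: flat steel bench block 65 x 65 x 20 mm with a small silver flower lying on it. Origin at the centre of its underside.

How it is judged:
By the outcome, as a careful person would: the job done as asked, in the order asked, and still so for the second after the job is handed in, with the robot touching nothing.
It also fails if it takes over 96 s, if anything falls off the work surface, if the arm or the gripper's body presses on something with over 40 N, if the wrist force passes 120 N, or if a joint passes its speed limit or range.

## Working session

There is one attempt and no reset: what is moved stays moved. The work goes in short steps, Python scripts to look and compute and a shell command to move; the robot and the scene stay as the last step left them, time stands still between calls to the robot, and variables do not carry over. Pictures are saved under pics/ and viewed, at most 17 in all, crops included, and the job is handed in when it is done.

```bash
ls; mkdir -p pics
cat > h.py <<'E'
import numpy as np, cv2
from station import ctrl
from scipy.spatial.transform import Rotation as Rn
def ray(cam,uv,z):
    p=ctrl.camera_params(cam);K=np.array(p["intrinsics"]);R=np.array(p["R"]);t=np.array(p["t"])
    d=R.T@np.linalg.solve(K,[uv[0],uv[1],1]);c=-R.T@t
    return c+d*(z-c[2])/d[2]
def proj(cam,X):
    p=ctrl.camera_params(cam);x=np.array(p["intrinsics"])@(np.array(p["R"])@np.array(X)+np.array(p["t"]));return x[:2]/x[2]
def tri(uvs):
    A=[];b=[]
    for cam,uv in uvs.items():
        p=ctrl.camera_params(cam);K=np.array(p["intrinsics"]);R=np.array(p["R"]);t=np.array(p["t"])
        n=np.linalg.solve(K,[uv[0],uv[1],1])
        for i in (0,1):
            A.append(R[i]-n[i]*R[2]);b.append(n[i]*t[2]-t[i])
    return np.linalg.lstsq(np.array(A),np.array(b),rcond=None)[0]
def save(cam,name,crop=None,s=1):
    im=ctrl.grab_frame(cam)[:,:,::-1]
    if crop: im=im[crop[1]:crop[3],crop[0]:crop[2]]
    if s!=1: im=cv2.resize(im,None,fx=s,fy=s,interpolation=cv2.INTER_CUBIC)
    cv2.imwrite(f"pics/{name}.png",im)
E
python3 - <<'E'
from h import *
np.set_printoptions(precision=3,suppress=True)
for c in ("top","side"):
    save(c,c+"0",None,1.4)
    p=ctrl.camera_params(c);R=np.array(p["R"]);print(c,"pos",-R.T@np.array(p["t"]),"axis",R[2],p["intrinsics"][0])
    for n,z in (("slim_mid",.008),("medium_mid",.011),("stout_mid",.015),("clip_slim_seat",.04),("clip_medium_seat",.04),("clip_stout_seat",.04),("rack",0)):
        for r in ctrl.place_of(c,n)[:2]: print(n,np.round(r["uv"],1),round(r["conf"],2),ray(c,r["uv"],z))
for n,z in (("slim_mid",.008),("medium_mid",.011),("stout_mid",.015)):
    for r in ctrl.regions_of("top",n)[:2]:
        v,u=np.nonzero(r["pixels"]);P=np.array([ray("top",(a,b),z)[:2] for a,b in zip(u,v)])
        m=P.mean(0);w,V=np.linalg.eigh(np.cov((P-m).T));s=(P-m)@V[:,1]
        print(n,round(r["conf"],2),m,"ang",np.degrees(np.arctan2(V[1,1],V[0,1])),s.min(),s.max(),"mid",m+V[:,1]*(s.min()+s.max())/2)
o=ctrl.get_obs();print(o["clock"],o["tool_rot"],o["position"])
E
```

```text
pics
top pos [0.422 0.001 1.088] axis [ 0.177  0.013 -0.984] [420.582   0.    273.861]
slim_mid [404.9 268.5] 0.66 [ 0.464 -0.314  0.008]
medium_mid [275.7 235.1] 0.72 [0.558 0.011 0.011]
medium_mid [318.7 271.5] 0.7 [ 0.462 -0.095  0.011]
stout_mid [366.8 231.2] 0.84 [ 0.561 -0.222  0.015]
stout_mid [316.8 270.8] 0.6 [ 0.464 -0.09   0.015]
clip_slim_seat [173.8 253.1] 0.75 [0.517 0.267 0.04 ]
clip_medium_seat [201.5 247.1] 0.9 [0.53  0.198 0.04 ]
clip_stout_seat [135.8 260.5] 0.8 [0.501 0.362 0.04 ]
rack [175.7 254. ] 0.97 [0.518 0.272 0.   ]
side pos [ 0.541 -0.833  0.606] axis [ 0.04   0.831 -0.554] [385.644   0.    277.419]
slim_mid [224.8 319. ] 0.72 [ 0.461 -0.321  0.008]
medium_mid [270.6 218.6] 0.71 [0.562 0.01  0.011]
medium_mid [272.5 279.6] 0.16 [ 0.558 -0.221  0.011]
stout_mid [269.7 280.8] 0.72 [ 0.552 -0.228  0.015]
clip_slim_seat [253.6 164.6] 0.47 [0.518 0.27  0.04 ]
clip_medium_seat [256.6 176.8] 0.74 [0.527 0.19  0.04 ]
clip_stout_seat [247.2 146.8] 0.48 [0.496 0.407 0.04 ]
rack [253.2 172.4] 0.81 [0.515 0.293 0.   ]
slim_mid 0.83 [ 0.457 -0.319] ang -169.13187533994693 -0.08432772519562547 0.07579613997314115 mid [ 0.461 -0.318]
slim_mid 0.51 [ 0.561 -0.225] ang 173.43203779917337 -0.0841914571029328 0.08296868245362475 mid [ 0.561 -0.225]
medium_mid 0.73 [0.562 0.011] ang 171.75110342884332 -0.08910375576199438 0.08120184051950391 mid [0.566 0.01 ]
stout_mid 0.65 [ 0.559 -0.224] ang 172.96022038032518 -0.0842773720796169 0.08181115991671326 mid [ 0.56  -0.224]
0.95 [ 0.201  0.98  -0.     0.   ] [0.226 0.529 0.231]
```

View pics/top0.png

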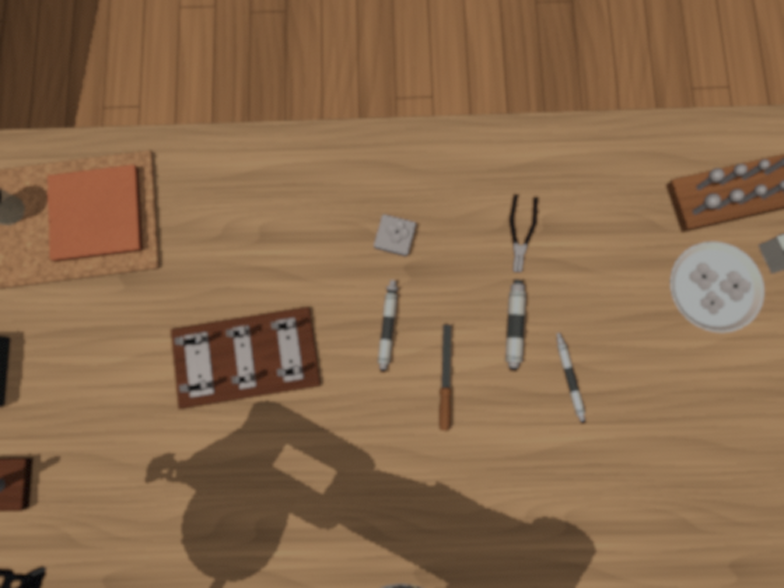

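View pics/side0.png

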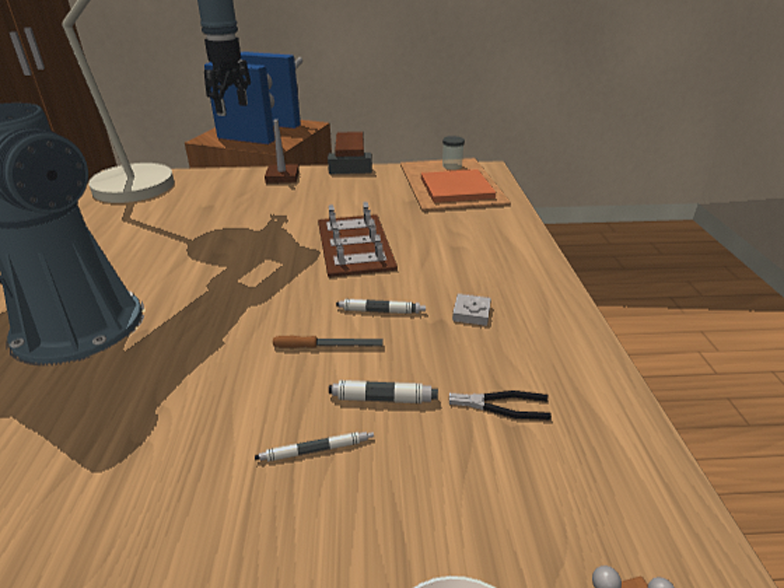

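Top view (1.4x): rack around (246,357), with pads wide, narrow and medium at columns 197, 244 and 290, so the nets' order stout/slim/medium fits. The medium handpiece is at (388,325), stout at (516,325), slim at (571,377), and the file at (447,375) lies between them. Next I'll refine the rack pose.

Run:
```python
from h import *
np.set_printoptions(precision=3,suppress=True)
save("top","racktop",(110,210,240,300),6)
for c in ("top","side"):
    r=ctrl.regions_of(c,"rack")[0]; m=r["pixels"].astype(np.uint8)
    pts=np.argwhere(m)[:,::-1]
    P=np.array([ray(c,p,.012)[:2] for p in pts],np.float32)
    print(c,r["conf"],len(pts),cv2.minAreaRect(P*1000))
n={"slim":.04,"medium":.04,"stout":.04}
for k in n:
    a=ctrl.place_of("top","clip_%s_seat"%k);b=ctrl.place_of("side","clip_%s_seat"%k)
    print(k,[(np.round(r["uv"],1),round(r["conf"],2)) for r in a+b], tri({"top":a[0]["uv"],"side":b[0]["uv"]}) if a and b else "")
for k in ("slim","medium","stout"):
    a=ctrl.place_of("top",k+"_mid");b=ctrl.place_of("side",k+"_mid")
    if a and b: print(k,tri({"top":a[0]["uv"],"side":b[0]["uv"]}))
```

```text
Traceback (most recent call last):
  File "h.py", line 5, in ray
    p=ctrl.camera_params(cam);K=np.array(p["intrinsics"]);R=np.array(p["R"]);t=np.array(p["t"])
ValueError: time passes only in moves, steps and waits
```

View pics/racktop.png

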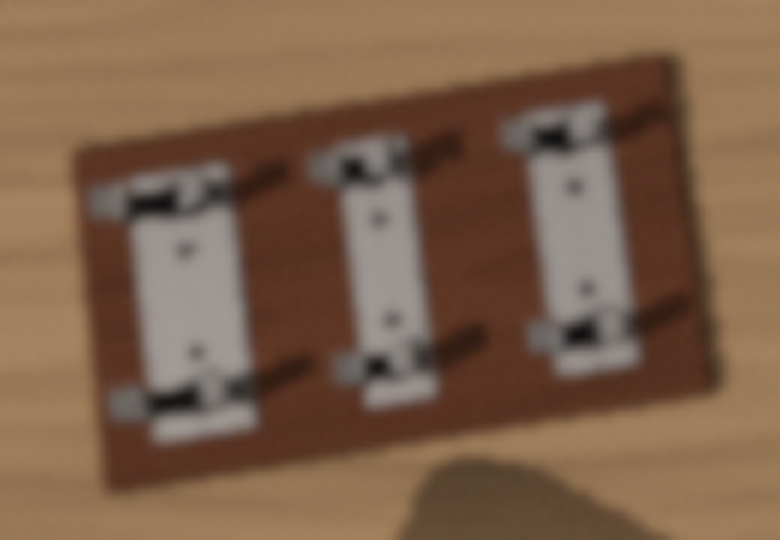

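The crop shows board corners at (78,150), (665,57), (712,388) and (108,490). The pad screws have midpoints at about (190,301), (385,270) and (580,237), with widths wide/narrow/medium. I'll fit the pose from these.

```bash
python3 - <<'E'
s=open("h.py").read().replace("ctrl.camera_params(cam)","cp(cam)").replace("def ray","import functools\ncp=functools.cache(lambda c: ctrl.camera_params(c))\ndef ray",1)
open("h.py","w").write(s)
E
python3 - <<'E'
from h import *
np.set_printoptions(precision=4,suppress=True)
f=lambda q:((q[0]+.5)/6-.5+110,(q[1]+.5)/6-.5+210)
C=np.array([ray("top",f(q),.012)[:2] for q in ((78,150),(665,57),(712,388),(108,490))])
print(C,C.mean(0)); e=[np.linalg.norm(C[i]-C[i-1]) for i in range(4)];print("sides",e)
S=np.array([ray("top",f(q),.014)[:2] for q in ((185,250),(195,352),(378,220),(392,320),(574,187),(586,288))])
print("pads",(S[::2]+S[1::2])/2)
d=C[0]-C[3]+C[1]-C[2];print("yaw x", np.degrees(np.arctan2(d[1],d[0])));d=C[0]-C[1]+C[3]-C[2];print("yaw y-90",np.degrees(np.arctan2(d[1],d[0]))-90)
for k in ("slim","medium","stout"):
    a=ctrl.place_of("top","clip_%s_seat"%k);b=ctrl.place_of("side","clip_%s_seat"%k)
    if a and b: print(k,tri({"top":a[0]["uv"],"side":b[0]["uv"]}))
    a=ctrl.place_of("top",k+"_mid");b=ctrl.place_of("side",k+"_mid")
    if a and b: print(k,tri({"top":a[0]["uv"],"side":b[0]["uv"]}))
im=ctrl.grab_frame("top")[205:315,250:430,::-1]
cv2.imwrite("pics/tools.png",cv2.resize(im,None,fx=4.4,fy=4.4,interpolation=cv2.INTER_CUBIC))
E
```

```text
[[0.5709 0.4083]
 [0.6042 0.1539]
 [0.4616 0.1345]
 [0.4259 0.3901]] [0.5156 0.2717]
sides [np.float64(0.14614083249212376), np.float64(0.25653923864619665), np.float64(0.14387987888014286), np.float64(0.25806547615741093)]
pads [[0.5044 0.357 ]
 [0.5152 0.2737]
 [0.5268 0.1903]]
yaw x 7.43719196042013
yaw y-90 7.707000085827744
slim [0.5133 0.2767 0.0361]
slim [ 0.4591 -0.3198  0.0065]
medium [0.529  0.1974 0.0361]
medium [0.5607 0.0086 0.0115]
stout [0.4986 0.35   0.066 ]
stout [ 0.5616 -0.2278  0.0167]
```

View pics/tools.png

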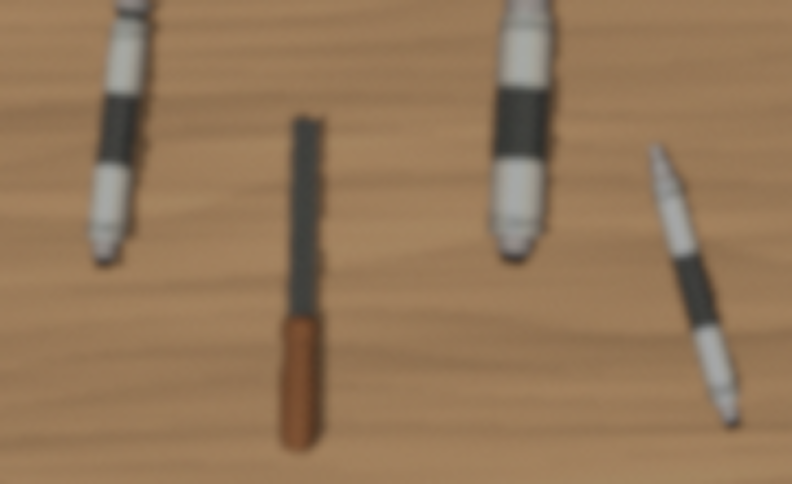

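The dark grip bands sit at about (120,128) for medium, (522,122) for stout and (696,291) for slim. All have clear finger room, and the file is more than 60 mm from any of them.

Run:
```python
from h import *
np.set_printoptions(precision=4,suppress=True)
f=lambda q:((q[0]+.5)/4.4-.5+250,(q[1]+.5)/4.4-.5+205)
for n,z,c,a,b in (("medium",.011,(120,128),(105,255),(131,20)),("stout",.015,(522,122),(515,255),(526,15)),("slim",.008,(696,291),(732,425),(656,145))):
    A,B=ray("top",f(a),z),ray("top",f(b),z);d=B-A
    print(n,ray("top",f(c),1.4*z)[:2],"yaw",np.degrees(np.arctan2(d[1],d[0])), (A+B)[:2]/2,np.linalg.norm(d))
o=ctrl.get_obs();R=Rn.from_quat(o["tool_rot"]).as_matrix();print(R, o["qpos"],o["clock"])
```

```text
medium [0.5612 0.0082] yaw -7.8507678638804155 [0.557  0.0094] 0.1393425519906771
stout [ 0.5573 -0.2246] yaw -6.358404705102737 [ 0.5513 -0.2246] 0.14094721189707268
slim [ 0.4581 -0.3196] yaw 10.688699390557943 [ 0.4628 -0.3195] 0.16377484297448186
[[-0.9192  0.3939 -0.    ]
 [ 0.3939  0.9192  0.    ]
 [ 0.      0.     -1.    ]] [ 0.9597  0.1808  1.607   0.      1.3538 -0.2063] 1.7
```

```bash
cat >> h.py <<'E'
def go(x,y,z,yaw):
    """remaining move: tool-axis shift (mm) before turning, turn about tool z"""
    o=ctrl.get_obs();R=Rn.from_quat(o["tool_rot"]).as_matrix();d=1000*R.T@(np.array([x,y,z])-o["position"])
    cur=np.arctan2(R[1,0],R[0,0]);w=-(np.radians(yaw)-cur);w=(w+np.pi/2)%np.pi-np.pi/2
    print("shift",np.round(d,1),"turn z",round(w,3),"tilt",np.round(R[2],3),"pos",np.round(o["position"],4),"q6",round(o["qpos"][5],2),"t",o["clock"],"F",np.round(o["wrist_force"],1),"gap",round(o["finger_gap"],4))
E
python3 -m inch '[-36,-24,0,0,0,0,85, -36,-24,0,0,0,0,85, -36,-24,0,0,0,0,85, -36,-24,0,0,0,0,85, -36,-24,0,0,0,0,85, -36,-24,0,0,0,0,85, -36,-24,0,0,0,0,85, -36,-24,0,0,0,0,85, -36,-24,0,0,0,0,85, -36,-24,0,0,0,0,85]'
python3 -c "from h import *; go(.561,.0085,.13,-8)"
```

```text
clock: 2.7
position: [0.4636, 0.1645, 0.2316]
tool_rot: [0.201, 0.98, 0.0, 0.0]
wrist_force: [0.8, 0.5, 0.0]
finger_gap: 0.0853
grip_force: 0.0
shift [-150.9 -105.1  101.6] turn z -0.265 tilt [-0.001  0.    -1.   ] pos [0.4636 0.1645 0.2316] q6 -1.07 t 2.7 F [0.8 0.5 0. ] gap 0.0853
```

```bash
python3 -m inch '[-38,-26,10,0,0,0,85, -38,-26,10,0,0,0,85, -38,-26,10,0,0,0,85, -37,-27,10,0,0,0,85, 0,0,30,0,0,-0.133,85, 0,0,30,0,0,-0.132,85, 0,0,0,0,0,0,85]'
python3 - <<'E'
from h import *
go(.561,.0085,.003,-8)
save("side","m1",(190,100,390,250),4)
E
```

```text
clock: 3.4
position: [0.557, 0.0102, 0.1269]
tool_rot: [0.07, 0.998, 0.001, -0.004]
wrist_force: [-0.1, 0.1, -0.1]
finger_gap: 0.0848
grip_force: 0.0
shift [ -5.3  -1.2 123.8] turn z -0.0 tilt [ 0.009  0.    -1.   ] pos [0.557  0.0102 0.1269] q6 -1.63 t 3.4 F [-0.1  0.1 -0.1] gap 0.0848
```

View pics/m1.png

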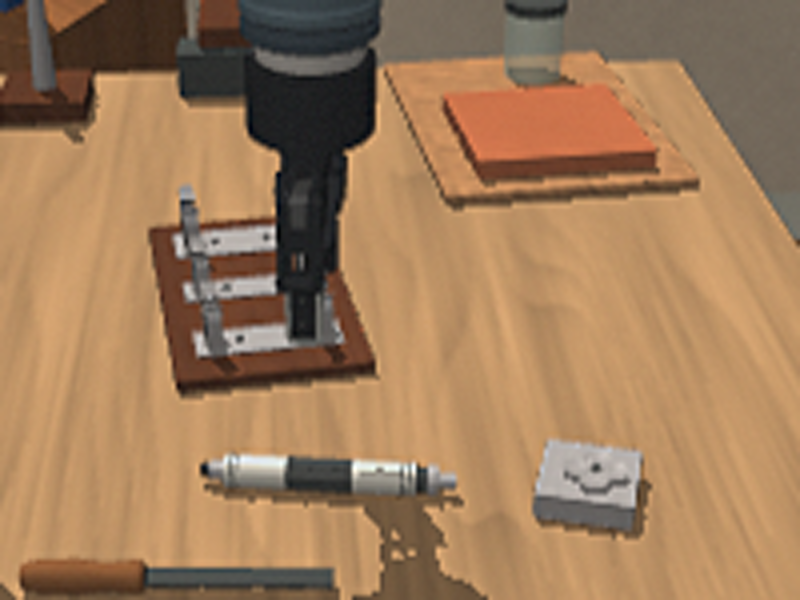

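The gripper is above the medium handpiece, whose grip band is at crop (318,474), with nothing within finger reach. I'll descend.

```bash
python3 -m inch '[0,0,30,0,0,0,85, 0,0,30,0,0,0,85, 0,0,30,0,0,0,85, 0,0,20,0,0,0,70, 0,0,0,0,0,0,60, 0,0,0,0,0,0,60]'
python3 -c "from h import *; go(.561,.0085,.003,-8)"
```

```text
clock: 4.05
position: [0.5616, 0.0103, 0.0231]
tool_rot: [0.07, 0.998, -0.0, 0.001]
wrist_force: [-0.3, 0.8, 0.8]
finger_gap: 0.0601
grip_force: 0.0
shift [ 0.4 -1.9 20.1] turn z -0.001 tilt [-0.002 -0.    -1.   ] pos [0.5616 0.0103 0.0231] q6 -1.62 t 4.05 F [-0.3  0.8  0.8] gap 0.0601
```

```bash
python3 -m inch '[0,-2,10,0,0,0,60, 0,0,9,0,0,0,45, 0,0,0,0,0,0,35, 0,0,0,0,0,0,10, 0,0,0,0,0,0,10, 0,0,0,0,0,0,10, 0,0,0,0,0,0,10, 0,0,0,0,0,0,10]'
python3 -c "from h import *; go(.561,.0085,.003,-8)"
```

```text
clock: 4.85
position: [0.5601, 0.0082, 0.0024]
tool_rot: [0.07, 0.998, -0.0, 0.0]
wrist_force: [0.1, -0.5, 1.0]
finger_gap: 0.0206
grip_force: 60.4
shift [-0.8  0.4 -0.6] turn z -0.0 tilt [-0. -0. -1.] pos [0.5601 0.0082 0.0024] q6 -1.63 t 4.85 F [ 0.1 -0.5  1. ] gap 0.0206
```

```bash
python3 -m inch '[0,0,-15,0,0,0,10, 0,0,-30,0,0,0,10, 0,0,-30,0,0,0,10, 0,0,-30,0,0,0,10, 0,0,0,0,0,-0.09,10, 0,0,0,0,0,-0.09,10, 0,0,0,0,0,-0.09,10, 0,0,0,0,0,0,10]'
python3 -c "from h import *; go(.527,.190,.1,7.6)"
```

```text
clock: 5.65
position: [0.56, 0.0082, 0.1082]
tool_rot: [-0.065, 0.998, -0.0, 0.0]
wrist_force: [-0.4, -0.5, -3.0]
finger_gap: 0.0208
grip_force: 60.2
shift [  9.  184.5   8.1] turn z -0.002 tilt [-0.001 -0.    -1.   ] pos [0.56   0.0082 0.1082] q6 -1.9 t 5.65 F [-0.4 -0.5 -3. ] gap 0.0208
```

```bash
python3 -m inch '[1.8,30,0,0,0,0,10, 1.8,40,0,0,0,0,10, 1.8,40,0,0,0,0,10, 1.8,40,0,0,0,0,10, 1.8,34.5,8,0,0,0,10, 0,0,0,0,0,0,10, 0,0,0,0,0,0,10]'
python3 - <<'E'
from h import *
go(.527,.190,.0314,7.6)
a=ctrl.grab_frame("top")[210:300,140:270,::-1];b=ctrl.grab_frame("side")[120:210,205:335,::-1]
im=np.hstack([cv2.resize(x,(400,277),interpolation=cv2.INTER_CUBIC) for x in (a,b)]);cv2.imwrite("pics/m2.png",im)
E
```

```text
clock: 6.35
position: [0.5266, 0.1907, 0.0994]
tool_rot: [-0.065, 0.998, -0.0, -0.0]
wrist_force: [-0.5, -0.8, -2.6]
finger_gap: 0.0207
grip_force: 60.2
shift [-0.3 -0.7 68. ] turn z -0.002 tilt [ 0. -0. -1.] pos [0.5266 0.1907 0.0994] q6 -1.57 t 6.35 F [-0.5 -0.8 -2.6] gap 0.0207
```

View pics/m2.png

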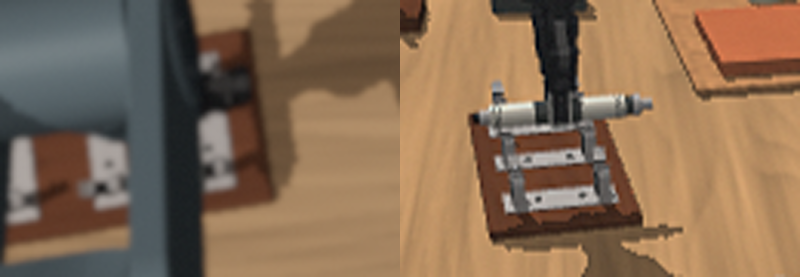

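The handpiece is level and parallel with the clips, and the side view shows it above the nearest pair. I'll lower it close to the lips, with the force checked.

```bash
python3 -m inch '[0,-0.5,20,0,0,0,10, 0,0,12,0,0,0,10, 0,0,9,0,0,0,10, 0,0,5,0,0,0,10, 0,0,0,0,0,0,10]'
python3 - <<'E'
from h import *
go(.527,.190,.0314,7.6)
save("side","m3",(220,130,330,200),7)
E
```

```text
clock: 6.95
position: [0.5267, 0.1891, 0.0525]
tool_rot: [-0.065, 0.998, -0.0, -0.001]
wrist_force: [-0.5, -1.3, -3.8]
finger_gap: 0.0203
grip_force: 60.2
shift [-0.4  0.9 21.1] turn z -0.003 tilt [ 0.002 -0.    -1.   ] pos [0.5267 0.1891 0.0525] q6 -1.57 t 6.95 F [-0.5 -1.3 -3.8] gap 0.0203
```

View pics/m3.png

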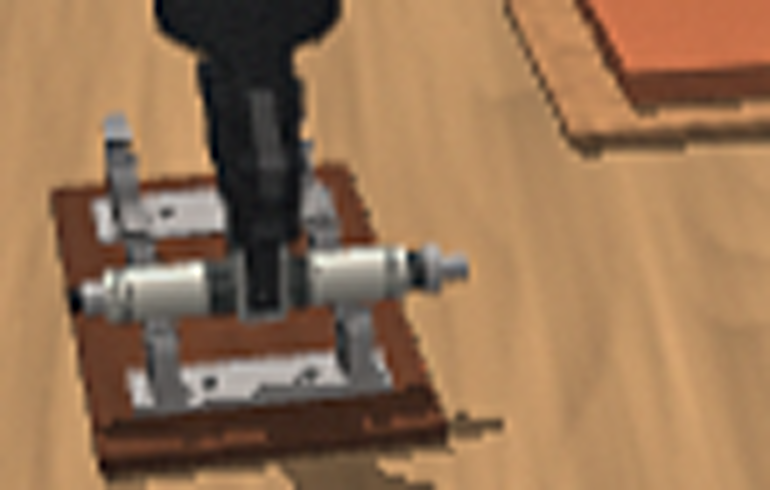

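The front leaves stand at crop (160,350) and (352,350) with the body behind them. Its centre (262) is near the clip middle (256), so I'll press.

```bash
python3 -m inch '[0,0.5,5,0,0,0,10, 0,0,4,0,0,0,10, 0,0,3,0,0,0,10, 0,0,0,0,0,0,10]'; python3 -m inch '[0,0,3,0,0,0,10, 0,0,3,0,0,0,10, 0,0,2,0,0,0,10, 0,0,1,0,0,0,10, 0,0,0,0,0,0,10]'
```

```text
clock: 7.4
position: [0.5288, 0.1903, 0.0424]
tool_rot: [-0.065, 0.998, 0.0, 0.002]
wrist_force: [2.9, 0.3, 0.3]
finger_gap: 0.0204
grip_force: 60.6
clock: 7.9
position: [0.5263, 0.1899, 0.0316]
tool_rot: [-0.065, 0.998, -0.0, -0.001]
wrist_force: [-0.3, 0.1, -2.8]
finger_gap: 0.0206
grip_force: 60.2
```

```bash
python3 -m inch '[0,0,1,0,0,0,10, 0,0,0.5,0,0,0,10, 0,0,0,0,0,0,10]'
python3 - <<'E'
from h import *
go(.527,.190,.0314,7.6)
save("side","m4",(220,130,330,200),7)
E
```

```text
clock: 8.2
position: [0.5266, 0.19, 0.0314]
tool_rot: [-0.065, 0.998, -0.0, -0.001]
wrist_force: [-5.3, -0.3, 6.7]
finger_gap: 0.0207
grip_force: 61.5
shift [-0.4 -0.  -0. ] turn z -0.002 tilt [ 0.001 -0.    -1.   ] pos [0.5266 0.19   0.0314] q6 -1.57 t 8.2 F [-5.3 -0.3  6.7] gap 0.0207
```

View pics/m4.png

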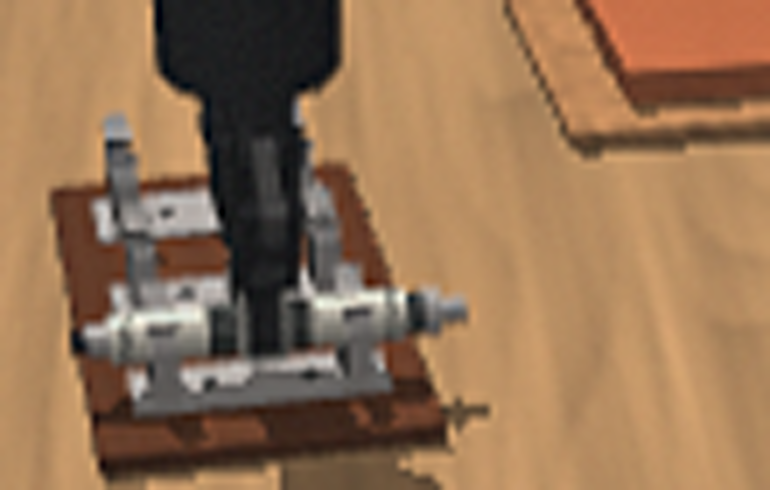

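The body now sits low in the leaves at z 31.4 mm, as predicted, and is resting on the saddles. I'll give it one more firm press, release, retreat and look again.

```bash
python3 -m inch '[0,0,1.5,0,0,0,10, 0,0,0,0,0,0,10]'; python3 -m inch '[0,0,-1.5,0,0,0,10, 0,0,-0.5,0,0,0,40, 0,0,0,0,0,0,40, 0,0,0,0,0,0,40, 0,0,-20,0,0,0,40, 0,0,-40,0,0,0,40, 0,0,-40,0,0,0,40, 0,0,0,0,0,0,85]'
python3 - <<'E'
from h import *
go(.5575,-.226,.13,-6.7)
for c in ("top","side"):
    for r in ctrl.place_of(c,"medium_mid")[:2]: print(c,r["conf"],r["uv"],ray(c,r["uv"],.04))
save("side","m5",(220,130,330,200),7)
E
```

```text
clock: 8.45
position: [0.5267, 0.19, 0.0312]
tool_rot: [-0.065, 0.998, -0.0, -0.001]
wrist_force: [-10.5, -1.8, 19.8]
finger_gap: 0.0202
grip_force: 63.1
clock: 9.25
position: [0.5314, 0.1907, 0.1373]
tool_rot: [-0.065, 0.998, 0.0, 0.005]
wrist_force: [1.0, -0.2, -0.0]
finger_gap: 0.0532
grip_force: 0.0
shift [  28.3 -416.5    7. ] turn z 0.247 tilt [-0.011  0.    -1.   ] pos [0.5314 0.1907 0.1373] q6 -1.57 t 9.25 F [ 1.  -0.2 -0. ] gap 0.0532
side 0.8 [255.7, 175.9] [0.52442435 0.19549977 0.04      ]
side 0.44 [255.6, 176.2] [0.52411494 0.19364179 0.04      ]
```

View pics/m5.png

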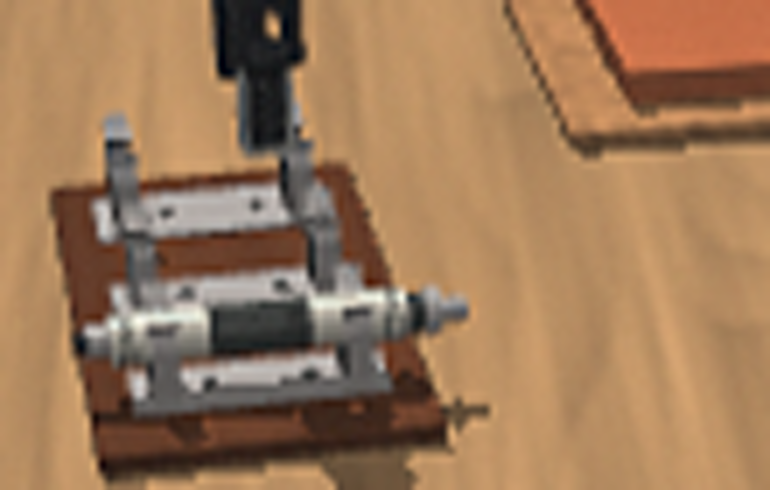

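The medium handpiece is seated in both clips. Next is the stout one.

```bash
python3 -m inch '[3,-30,0,0,0,0,85, 3,-45,0,0,0,0,85, 3,-45,0,0,0,0,85, 3,-45,0,0,0,0,85, 3,-45,0,0,0,0,85, 3,-45,0,0,0,0,85, 3,-45,0,0,0,0,85, 3,-45,0,0,0,0,85, 3,-45,0,0,0,0,85, 1,-26,0,0,0,0,85]'
python3 -m inch '[0,0,0,0,0,0.124,85, 0,0,0,0,0,0.123,85, 0,0,20,0,0,0,85, 0,0,30,0,0,0,85, 0,0,30,0,0,0,85, 0,0,20,0,0,0,70, 0,0,0,0,0,0,70, 0,0,0,0,0,0,70]'
python3 -c "from h import *; go(.5575,-.226,.003,-6.7)"
```

```text
clock: 10.4
position: [0.5521, -0.229, 0.1291]
tool_rot: [-0.064, 0.998, 0.001, -0.001]
wrist_force: [0.4, 0.3, -0.4]
finger_gap: 0.0851
grip_force: 0.0
clock: 11.2
position: [0.5524, -0.2256, 0.03]
tool_rot: [0.058, 0.998, 0.001, -0.001]
wrist_force: [-0.2, 0.2, 0.6]
finger_gap: 0.0702
grip_force: 0.0
shift [-5.2  0.1 27. ] turn z 0.0 tilt [ 0.003  0.001 -1.   ] pos [ 0.5524 -0.2256  0.03  ] q6 -2.04 t 11.2 F [-0.2  0.2  0.6] gap 0.0702
```

```bash
python3 -m inch '[-5.5,0,10,0,0,0,70, 0,0,10,0,0,0,60, 0,0,6.5,0,0,0,50, 0,0,0,0,0,0,40, 0,0,0,0,0,0,15, 0,0,0,0,0,0,15, 0,0,0,0,0,0,15, 0,0,0,0,0,0,15, 0,0,0,0,0,0,15]'
python3 -c "from h import *; go(.558,-.226,.003,-6.7)"
```

```text
clock: 12.1
position: [0.5587, -0.2267, 0.0048]
tool_rot: [0.058, 0.998, 0.0, -0.0]
wrist_force: [-0.1, 0.6, -2.8]
finger_gap: 0.0286
grip_force: 59.9
shift [0.8 0.6 1.8] turn z 0.0 tilt [ 0.  0. -1.] pos [ 0.5587 -0.2267  0.0048] q6 -2.04 t 12.1 F [-0.1  0.6 -2.8] gap 0.0286
```

```bash
python3 -m inch '[0,0,-15,0,0,0,15, 0,0,-35,0,0,0,15, 0,0,-35,0,0,0,15, 0,0,-30,0,0,0,15, 0,0,0,0,0,-0.125,15, 0,0,0,0,0,-0.124,15, 0,0,0,0,0,0,15]'
python3 -c "from h import *; go(.5044,.357,.12,7.6)"
```

```text
clock: 12.8
position: [0.559, -0.2269, 0.1212]
tool_rot: [-0.067, 0.998, -0.0, 0.001]
wrist_force: [-0.2, -0.4, -2.8]
finger_gap: 0.0286
grip_force: 60.0
shift [-23.4 586.    0.7] turn z 0.001 tilt [-0.001 -0.001 -1.   ] pos [ 0.559  -0.2269  0.1212] q6 -2.29 t 12.8 F [-0.2 -0.4 -2.8] gap 0.0286
```

```bash
python3 -m inch '[-1.5,26,0,0,0,0,15, -1.5,40,0,0,0,0,15, -1.5,40,0,0,0,0,15, -1.5,40,0,0,0,0,15, -1.5,40,0,0,0,0,15, -1.5,40,0,0,0,0,15, -1.5,40,0,0,0,0,15, -1.5,40,0,0,0,0,15, -1.5,40,0,0,0,0,15, -1.5,40,0,0,0,0,15]'
python3 -m inch '[-1.5,40,0,0,0,0,15, -1.5,40,0,0,0,0,15, -1.5,40,0,0,0,0,15, -1.5,40,0,0,0,0,15, -1.5,30,0,0,0,0,15, -1,10,0,0,0,0,15, 0,0,0,0,0,0,15, 0,0,0,0,0,0,15]'
python3 - <<'E'
from h import *
go(.5044,.357,.03,7.6)
E
```

```text
clock: 13.8
position: [0.5224, 0.1594, 0.1203]
tool_rot: [-0.064, 0.998, -0.0, 0.0]
wrist_force: [0.5, -0.2, -2.8]
finger_gap: 0.0287
grip_force: 60.1
clock: 14.6
position: [0.5048, 0.3563, 0.1197]
tool_rot: [-0.065, 0.998, -0.0, -0.0]
wrist_force: [0.3, -0.1, -4.1]
finger_gap: 0.0288
grip_force: 60.2
shift [ 0.3  0.8 89.7] turn z -0.002 tilt [ 0.001 -0.001 -1.   ] pos [0.5048 0.3563 0.1197] q6 -1.28 t 14.6 F [ 0.3 -0.1 -4.1] gap 0.0288
```

```bash
python3 -m inch '[0,0.7,25,0,0,0,15, 0,0,20,0,0,0,15, 0,0,12,0,0,0,15, 0,0,5,0,0,0,15, 0,0,0,0,0,0,15]'
python3 - <<'E'
from h import *
go(.5044,.357,.03,7.6)
a=ctrl.grab_frame("top")[210:300,100:230,::-1];b=ctrl.grab_frame("side")[115:205,205:335,::-1]
im=np.hstack([cv2.resize(x,(400,277),interpolation=cv2.INTER_CUBIC) for x in (a,b)]);cv2.imwrite("pics/s1.png",im)
E
```

```text
clock: 15.1
position: [0.5048, 0.357, 0.0574]
tool_rot: [-0.065, 0.998, -0.0, -0.001]
wrist_force: [-0.2, 0.7, -2.1]
finger_gap: 0.0285
grip_force: 60.2
shift [ 0.4  0.  27.4] turn z -0.002 tilt [ 0.001 -0.    -1.   ] pos [0.5048 0.357  0.0574] q6 -1.28 t 15.1 F [-0.2  0.7 -2.1] gap 0.0285
```

View pics/s1.png

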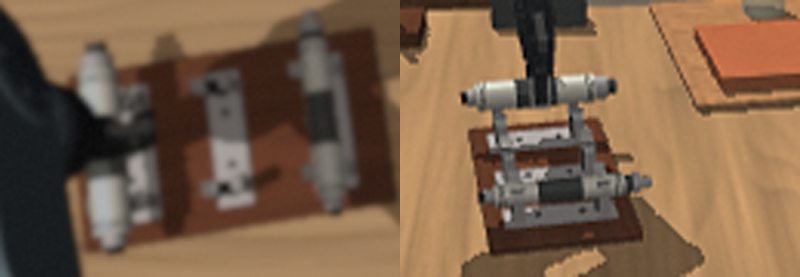

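The stout body lies parallel over its pads. Its offset from the pad in the top view (105 against about 134) fits parallax, the same as for the seated medium. I'll press.

```bash
python3 -m inch '[0,0,6,0,0,0,15, 0,0,4,0,0,0,15, 0,0,3,0,0,0,15, 0,0,0,0,0,0,15]'; python3 -m inch '[0,0,3,0,0,0,15, 0,0,3,0,0,0,15, 0,0,3,0,0,0,15, 0,0,0,0,0,0,15]';  python3 -m inch '[0,0,2,0,0,0,15, 0,0,1.5,0,0,0,15, 0,0,0,0,0,0,15]'
```

```text
clock: 15.6
position: [0.506, 0.3575, 0.0454]
tool_rot: [-0.066, 0.998, -0.0, 0.001]
wrist_force: [3.3, -3.5, -0.1]
finger_gap: 0.0288
grip_force: 60.7
clock: 16.0
position: [0.505, 0.3573, 0.0354]
tool_rot: [-0.066, 0.998, -0.0, 0.0]
wrist_force: [3.3, -4.3, -3.1]
finger_gap: 0.0284
grip_force: 60.3
clock: 16.3
position: [0.5039, 0.3576, 0.0313]
tool_rot: [-0.066, 0.998, -0.0, -0.001]
wrist_force: [1.4, -4.0, -6.3]
finger_gap: 0.0285
grip_force: 59.9
```

```bash
python3 -m inch '[0,0,1,0,0,0,15, 0,0,1,0,0,0,15, 0,0,0,0,0,0,15]'; python3 -m inch '[0,0,1,0,0,0,15, 0,0,0.5,0,0,0,15, 0,0,0,0,0,0,15]'
```

```text
clock: 16.6
position: [0.5041, 0.3578, 0.0306]
tool_rot: [-0.066, 0.998, -0.0, -0.001]
wrist_force: [-2.6, -6.0, 1.4]
finger_gap: 0.0289
grip_force: 60.9
clock: 16.9
position: [0.5042, 0.3578, 0.0305]
tool_rot: [-0.066, 0.998, -0.0, -0.001]
wrist_force: [-6.6, -8.5, 11.8]
finger_gap: 0.0288
grip_force: 62.3
```

```bash
python3 -m inch '[0,-1,1,0,0,0,15, 0,0,0,0,0,0,15]'; python3 -m inch '[0,0,-1.5,0,0,0,15, 0,0,-0.5,0,0,0,50, 0,0,0,0,0,0,50, 0,0,0,0,0,0,50, 0,0,-20,0,0,0,50, 0,0,-40,0,0,0,50, 0,0,-40,0,0,0,50, 0,0,0,0,0,0,70]'
python3 - <<'E'
from h import *
go(.4585,-.3195,.13,10.8)
save("side","s2",(220,120,330,200),7)
E
```

```text
clock: 17.1
position: [0.5047, 0.3572, 0.03]
tool_rot: [-0.066, 0.998, 0.0, -0.0]
wrist_force: [-7.0, -7.5, 14.0]
finger_gap: 0.0285
grip_force: 62.5
clock: 17.9
position: [0.509, 0.3592, 0.1368]
tool_rot: [-0.066, 0.998, 0.002, 0.006]
wrist_force: [1.0, 0.4, 0.7]
finger_gap: 0.063
grip_force: 0.0
shift [ 139.8 -666.1    2.6] turn z -0.056 tilt [-0.012  0.004 -1.   ] pos [0.509  0.3592 0.1368] q6 -1.28 t 17.9 F [1.  0.4 0.7] gap 0.063
```

View pics/s2.png

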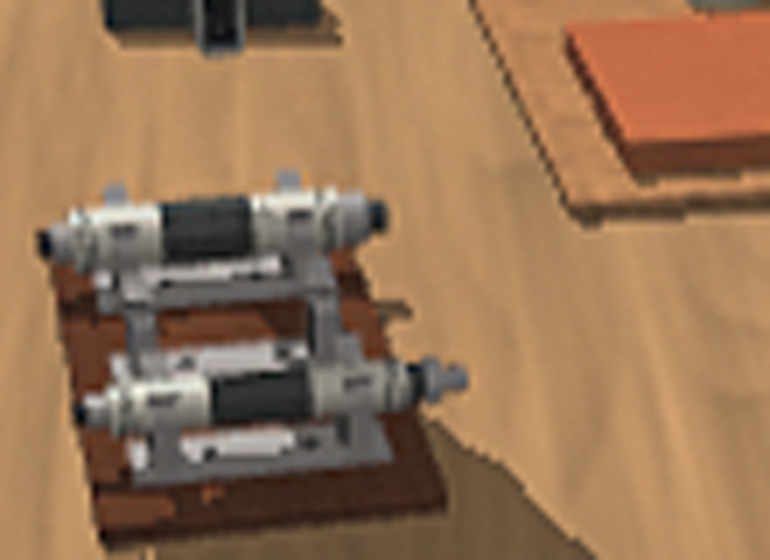

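Both handpieces are level and held by front and back leaves. Now the slim one.

```bash
python3 -m inch '[6,-28,0,0,0,0,70, 9,-42,0,0,0,0,70, 9,-42,0,0,0,0,70, 9,-42,0,0,0,0,70, 9,-42,0,0,0,0,70, 9,-42,0,0,0,0,70, 9,-42,0,0,0,0,70, 9,-42,0,0,0,0,70, 9,-42,0,0,0,0,70, 9,-42,0,0,0,0,70]'
python3 -m inch '[9,-42,0,0,0,0,70, 9,-42,0,0,0,0,70, 9,-42,0,0,0,0,70, 9,-42,0,0,0,0,70, 9,-42,0,0,0,0,70, 8,-38,0,0,0,0,70, 0,-10,20,0,0,-0.056,60, 0,0,30,0,0,0,60, 0,0,0,0,0,0,60, 0,0,0,0,0,0,60]'
python3 -c "from h import *; go(.4585,-.3195,.003,10.8)"
```

```text
clock: 18.95
position: [0.4712, -0.0583, 0.1288]
tool_rot: [-0.066, 0.998, 0.0, -0.001]
wrist_force: [1.0, -0.3, -1.0]
finger_gap: 0.0702
grip_force: 0.0
clock: 19.95
position: [0.4529, -0.3187, 0.0786]
tool_rot: [-0.094, 0.996, 0.001, -0.001]
wrist_force: [-0.2, 0.2, -0.7]
finger_gap: 0.06
grip_force: 0.0
shift [-5.5 -2.1 75.6] turn z -0.0 tilt [ 0.002  0.003 -1.   ] pos [ 0.4529 -0.3187  0.0786] q6 -2.59 t 19.95 F [-0.2  0.2 -0.7] gap 0.06
```

```bash
python3 -m inch '[-6,-1,20,0,0,0,60, 0,0,25,0,0,0,60, 0,0,15,0,0,0,50, 0,0,10,0,0,0,40, 0,0,5,0,0,0,30, 0,0,0,0,0,0,30, 0,0,0,0,0,0,30]'
python3 - <<'E'
from h import *
go(.459,-.3195,.003,10.8)
save("side","l1",(160,270,300,370),5)
E
```

```text
clock: 20.65
position: [0.4602, -0.3201, 0.0056]
tool_rot: [-0.094, 0.996, -0.001, 0.0]
wrist_force: [-0.2, 0.0, 0.3]
finger_gap: 0.0297
grip_force: 0.0
shift [1.1 0.8 2.6] turn z -0.0 tilt [-0.001 -0.001 -1.   ] pos [ 0.4602 -0.3201  0.0056] q6 -2.58 t 20.65 F [-0.2  0.   0.3] gap 0.0297
```

View pics/l1.png

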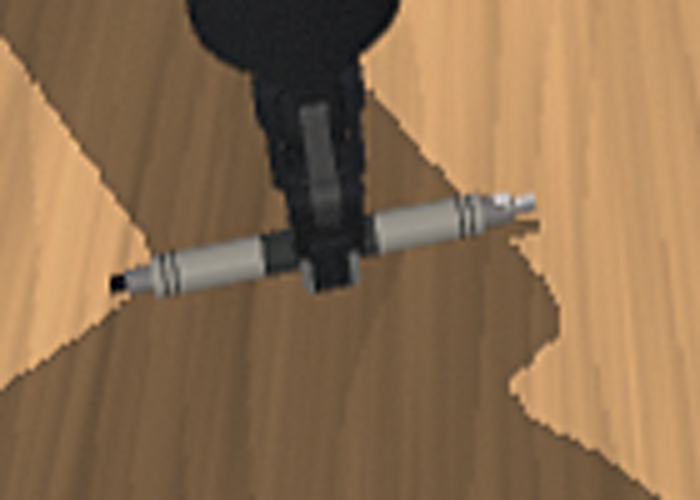

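The finger (column 328) straddles the dark band (265–378, centre about 321), so it is within 2–3 mm. I'll correct by 2 mm and close.

```bash
python3 -m inch '[2,0.5,2,0,0,0,30, 0,0,0,0,0,0,8, 0,0,0,0,0,0,8, 0,0,0,0,0,0,8, 0,0,0,0,0,0,8, 0,0,0,0,0,0,8]'
python3 -c "from h import *; go(.459,-.3195,.003,10.8)"
```

```text
clock: 21.3
position: [0.4577, -0.3197, 0.0032]
tool_rot: [-0.094, 0.996, -0.0, -0.0]
wrist_force: [-2.0, 0.1, 5.3]
finger_gap: 0.0142
grip_force: 60.8
shift [-1.3 -0.   0.2] turn z -0.0 tilt [ 0. -0. -1.] pos [ 0.4577 -0.3197  0.0032] q6 -2.58 t 21.3 F [-2.   0.1  5.3] gap 0.0142
```

```bash
python3 -m inch '[0,0,-15,0,0,0,8, 0,0,-35,0,0,0,8, 0,0,-35,0,0,0,8, 0,0,-30,0,0,0,8, 0,0,0,0,0,0.056,8, 0,0,0,0,0,0,8, 0,0,0,0,0,0,8]'
python3 -c "from h import *; go(.5155,.273,.12,7.6)"
```

```text
clock: 22.0
position: [0.4574, -0.3191, 0.1176]
tool_rot: [-0.067, 0.998, 0.0, -0.0]
wrist_force: [-0.4, -0.2, -0.8]
finger_gap: 0.0142
grip_force: 60.1
shift [-136.5  579.1   -2. ] turn z 0.001 tilt [ 0.     0.001 -1.   ] pos [ 0.4574 -0.3191  0.1176] q6 -2.53 t 22.0 F [-0.4 -0.2 -0.8] gap 0.0142
```

```bash
python3 -m inch '[-6,26,0,0,0,0,8, -9.5,40,0,0,0,0,8, -9.5,40,0,0,0,0,8, -9.5,40,0,0,0,0,8, -9.5,40,0,0,0,0,8, -9.5,40,0,0,0,0,8, -9.5,40,0,0,0,0,8, -9.5,40,0,0,0,0,8, -9.5,40,0,0,0,0,8, -9.5,40,0,0,0,0,8]'
python3 -m inch '[-9.5,40,0,0,0,0,8, -9.5,40,0,0,0,0,8, -9.5,40,0,0,0,0,8, -9.5,40,0,0,0,0,8, -7,33,0,0,0,0,8, 0,0,0,0,0,0,8, 0,0,0,0,0,0,8]'
python3 - <<'E'
from h import *
go(.5155,.2733,.0352,7.6)
E
```

```text
clock: 23.0
position: [0.4966, 0.077, 0.1169]
tool_rot: [-0.067, 0.998, 0.0, -0.001]
wrist_force: [0.6, -1.0, -0.9]
finger_gap: 0.0142
grip_force: 60.1
clock: 23.7
position: [0.5155, 0.2727, 0.1165]
tool_rot: [-0.067, 0.998, -0.0, -0.001]
wrist_force: [-0.3, -0.3, -1.0]
finger_gap: 0.0143
grip_force: 60.1
shift [-0.2  0.6 81.3] turn z 0.002 tilt [ 0.003 -0.001 -1.   ] pos [0.5155 0.2727 0.1165] q6 -1.42 t 23.7 F [-0.3 -0.3 -1. ] gap 0.0143
```

```bash
python3 -m inch '[0,0.5,25,0,0,0,8, 0,0,20,0,0,0,8, 0,0,12,0,0,0,8, 0,0,6,0,0,0,8, 0,0,0,0,0,0,8]'
python3 - <<'E'
from h import *
go(.5155,.2733,.0352,7.6)
a=ctrl.grab_frame("top")[210:300,100:230,::-1];b=ctrl.grab_frame("side")[115:205,205:335,::-1]
im=np.hstack([cv2.resize(x,(400,277),interpolation=cv2.INTER_CUBIC) for x in (a,b)]);cv2.imwrite("pics/l2.png",im)
E
```

```text
clock: 24.2
position: [0.5162, 0.2721, 0.054]
tool_rot: [-0.066, 0.998, -0.0, -0.001]
wrist_force: [0.3, -0.8, -1.2]
finger_gap: 0.0142
grip_force: 60.1
shift [ 0.5  1.3 18.8] turn z -0.001 tilt [ 0.002 -0.    -1.   ] pos [0.5162 0.2721 0.054 ] q6 -1.42 t 24.2 F [ 0.3 -0.8 -1.2] gap 0.0142
```

View pics/l2.png

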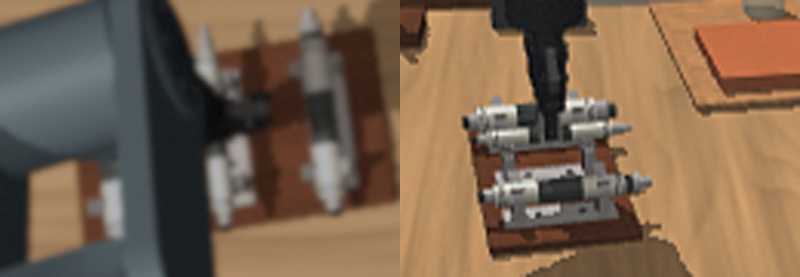

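The slim handpiece is level over the middle pair, parallel to its pad and clear of both neighbours. I'll press.

```bash
python3 -m inch '[0,0.8,5,0,0,0,8, 0,0,3,0,0,0,8, 0,0,3,0,0,0,8, 0,0,0,0,0,0,8]'; python3 -m inch '[0,0,3,0,0,0,8, 0,0,2,0,0,0,8, 0,0,2,0,0,0,8, 0,0,0,0,0,0,8]';  python3 -m inch '[0,0,1,0,0,0,8, 0,0,1,0,0,0,8, 0,0,0,0,0,0,8]'
```

```text
clock: 24.7
position: [0.5173, 0.2737, 0.0441]
tool_rot: [-0.066, 0.998, -0.0, 0.001]
wrist_force: [2.8, -0.5, -0.3]
finger_gap: 0.0144
grip_force: 60.2
clock: 25.1
position: [0.5155, 0.2736, 0.0358]
tool_rot: [-0.066, 0.998, -0.0, -0.001]
wrist_force: [-0.2, -1.2, -0.9]
finger_gap: 0.0143
grip_force: 60.0
clock: 25.4
position: [0.516, 0.2735, 0.0352]
tool_rot: [-0.066, 0.998, -0.0, -0.001]
wrist_force: [-4.1, -3.7, 7.2]
finger_gap: 0.0135
grip_force: 61.0
```

On the saddles at exactly the predicted 35.2 mm. One firmer press, then release.

```bash
python3 -m inch '[0,0,1.5,0,0,0,8, 0,0,0,0,0,0,8]'; python3 -m inch '[0,0,-1.5,0,0,0,8, 0,0,-0.5,0,0,0,36, 0,0,0,0,0,0,36, 0,0,0,0,0,0,36, 0,0,-20,0,0,0,36, 0,0,-40,0,0,0,36, 0,0,-40,0,0,0,36, 0,0,-40,0,0,0,36, 0,0,-30,0,0,0,36, 0,0,0,0,0,0,36]'
python3 -m inch '[30,0,0,0,0,0,36, 40,0,0,0,0,0,36, 40,0,0,0,0,0,36, 40,0,0,0,0,0,36, 0,0,0,0,0,0,36]'
python3 - <<'E'
from h import *
go(.5155,.2733,.0352,7.6)
for k in ("slim","medium","stout"):
    a=ctrl.place_of("top",k+"_mid");b=ctrl.place_of("side",k+"_mid")
    if a and b: print(k,a[0]["conf"],b[0]["conf"],tri({"top":a[0]["uv"],"side":b[0]["uv"]}))
a=ctrl.grab_frame("top")[210:300,100:230,::-1];b=ctrl.grab_frame("side")[115:205,205:335,::-1]
im=np.hstack([cv2.resize(x,(400,277),interpolation=cv2.INTER_CUBIC) for x in (a,b)]);cv2.imwrite("pics/l3.png",im)
E
```

```text
clock: 25.6
position: [0.5161, 0.2735, 0.0351]
tool_rot: [-0.066, 0.998, -0.0, -0.001]
wrist_force: [-9.0, -5.4, 18.1]
finger_gap: 0.0143
grip_force: 62.5
clock: 26.6
position: [0.5195, 0.2748, 0.2109]
tool_rot: [-0.066, 0.998, 0.001, 0.005]
wrist_force: [-0.3, -0.3, -0.1]
finger_gap: 0.0361
grip_force: 0.0
clock: 27.1
position: [0.3626, 0.2533, 0.2031]
tool_rot: [-0.067, 0.998, -0.0, -0.003]
wrist_force: [0.0, 0.0, 0.4]
finger_gap: 0.0362
grip_force: 0.0
shift [-155.1   -0.5  167.1] turn z 0.001 tilt [ 0.005 -0.001 -1.   ] pos [0.3626 0.2533 0.2031] q6 -1.36 t 27.1 F [0.  0.  0.4] gap 0.0362
slim 0.81 0.59 [0.52338179 0.2690921  0.05886985]
medium 0.98 0.89 [0.52688733 0.19450522 0.02918394]
stout 0.46 0.74 [0.50815237 0.36142148 0.03477435]
```

View pics/l3.png

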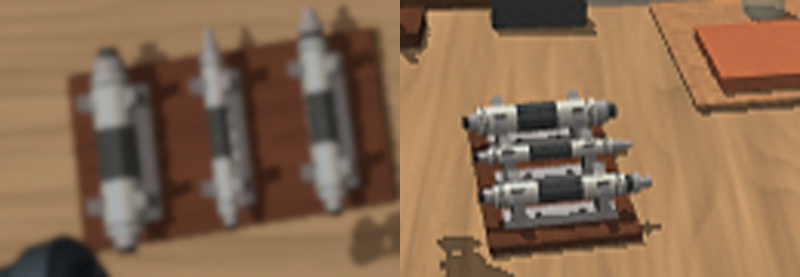

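All three look seated, but the slim height estimate (59 mm) is off, so I'll check it in a close crop against the projected seat.

Run:
```python
from h import *
save("side","l4",(220,130,330,200),7)
f=lambda X:(proj("side",X)-[220,130])*7
c,s=np.cos(np.radians(7.6)),np.sin(np.radians(7.6))
for k,p in (("slim",(.516,.2735)),("medium",(.5267,.19)),("stout",(.5045,.357))):
    print(k,[np.round(f([p[0]+d*c,p[1]+d*s,z])) for z in (.04,.052) for d in (-.064,.064)])
```

```text
slim [array([ 91., 252.]), array([369., 227.]), array([ 89., 228.]), array([369., 203.])]
medium [array([107., 341.]), array([401., 314.]), array([105., 317.]), array([401., 289.])]
stout [array([ 74., 172.]), array([338., 149.]), array([ 73., 149.]), array([338., 127.])]
```

View pics/l4.png

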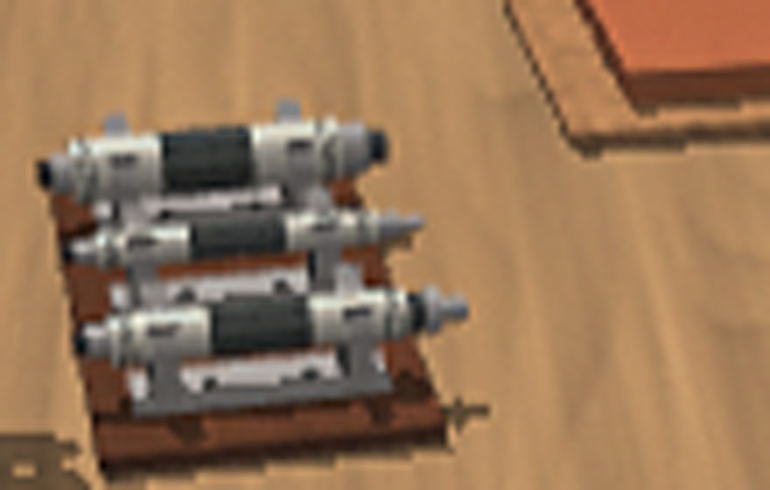

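The slim axis runs from (98,247) to (372,226), which matches the 40 mm seat projection of (91,252) to (369,227). The other two match theirs as well, so I'm handing in.

```bash
python3 -c "from station import ctrl; print(ctrl.close_job())"
```

```text
the job is handed in; nothing more can be done
None
```

All three handpieces are in the clip pairs made for their thickness, level and about centred. I handed the job in at about 27 s and never touched the file, pliers or steel block.

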